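# Turn round a brazing jig

## Robot

A 6-joint arm with a two-finger parallel gripper is mounted at the origin on the work surface. World frame = base frame: x ahead of the robot, y to its left, z up, the work surface at z = 0. Lengths are in mm, angles in rad, forces in N, time in s.
With the tool pointing down it reaches from about 275 to 1000 mm from the base axis. Payload 8.4 kg.
Tool frame: the origin (TCP) lies on the centre line of the jaws, within the pads' length; the fingertips stand 17 mm ahead of it and the grasp point (between the pads) lies 2 mm behind it (r.tcp_to_tips is the z of the fingertips in the tool frame, in mm); z points along the fingers, y is the direction in which the jaws open and shut (so a half turn about z gives the same grasp; the last joint's range is limited). The gripper opens to 85 mm and grips with 20 to 120 N. Pads are 22 mm wide; open, the fingers measure 114 mm over their backs; the gripper's body (76 mm by 85 mm) begins 54 mm behind the grasp point. The pads swing forward as they close: fully open they stand 13 mm farther back than shut.
Start: joints at [-1.217, 0.353, 1.633, -0, 1.155, -0.002], TCP at [217.711, -585.858, 248.281] pointing down, gripper open.
Joint ranges: [-2.63, 2.63], [-0.92, 2.1], [0.06, 2.66], [-1.3, 4.44], [0, 2.69], [-3.02, 3.02]. Speed limits (rad/s): [2.22, 2.22, 2.79, 3.14, 3.14, 3.14].

## Interface

Orientations are given as [roll, pitch, yaw] about the fixed x, y, z axes, in that order (R = Rz(yaw) Ry(pitch) Rx(roll)).
In Python, from rig import r, cams, job gives the robot as it stands.
- The arm moves only by the tool drive_tool, never from a script. Its argument "deltas" is a list of rows, each a list of 4 numbers: the shift along the tool's x, y, z in cm, then the turn about the tool's z in rad. In form: [[x, y, z, roll], ...]. A call has 1 to 12 rows; each row shifts and turns the commanded pose from where the row before left it, along the tool's axes as they then stand; what a row does not reach is not made up. A row lasts 1/12 s, in which the tool goes at most 41.7 mm and 7.16 degrees, less where a joint would pass 70% of its speed; a pose out of reach is approached as far as the arm can. A call with a gripper value outside its range is refused whole. "jaw" is the closure, from 0 (fully open) to 1 (shut), set as the call begins (left out, the last holds). The fingers move at their own pace and stop on an object; "force" is the grip in N (left out, the last holds). Time passes only in rows, so rows that do not move let the fingers close. It gives the time, the measured TCP pose, the force and the opening at its end, in the units of the state.
- r.sense(): the state, without advancing time (a new reading comes with each control period).
- cams.grab_frame(name): name is "side" or "top" or "wrist"; returns (picture, depth): 400x640x3 uint8, red, green, blue; 400x640 float32, mm along the optical axis (not along the pixel's ray), 0 where there is no reading.
- cams.camera_params(name): a dict with "fx", "fy", "cx", "cy" (pixels), "R" (3x3) and "t" (3): a world point X has camera coordinates R X + t. Camera axes: x right, y down, z forward; pixel columns grow to the right and rows downward; lengths in mm; the calibration is good to about 2 mm. A picture is of the moment at which its call begins: read the wrist's pose just before it. camera_params takes no time and is no camera call; for the wrist camera it gives the pose at the moment of the call.
- job.sign_off(): hands the job in, once; it reports no verdict.
The state is a dict: "clock": time; "qpos": joint angles; "qvel": joint speeds; "joint_efforts": joint torques, N m; "eef_pos": TCP position; "tcp_rot": TCP orientation; "contact_force": force on the tool from outside, world axes, zero at the start; "wrist_torque": the same for the moment, N m; "opening": opening from 0.0 (shut) to 1.0 (fully open).
Only numpy, scipy, OpenCV 4.12 (cv2) and the standard library are available. Lean on these libraries where they do the work, as an engineer would, in place of code of your own. Each camera call takes 0.05 s, during which the arm holds its last target. There are 200 camera calls.

## Task

Raise the jig's spatter guard fully, take the finished adapters (the ones with a brass neck) off the spigots and stand them upright in the steel tray, and push every plain copper sleeve from the bench fully home onto a spigot of its own. Then lower the guard gently until it is all the way down, leaving the sleeves seated and the tin, wrench and pliers where they are.

Things in the scene. Friction and masses are not known exactly. Their poses are not given: they have to be found in the camera images.
- jig: Fixed dark steel jig: base plate 170 (x) x 310 (y) x 15 mm; four spigots in a row at y = -90, -30, 30, 90 mm; an 8 mm wall (centre x = 85) to 95 mm above the bench on the far side; rest posts 12 mm thick, to 93 mm, at x = -48, y = +-143. Origin on the bench below the middle of the row; x points across it to the wall, away from the robot; z up.
- guard (a joint): Clear spatter guard, a panel 135 x 300 mm hinged along the top of the jig's wall, 0.25 kg. In rad: 0 = down on its stop, level over the spigots 100 mm above the bench; grows as its front edge swings up and away; 1.75 = fully raised, on its stop just past upright. Stiff, damped hinge: it stays where left, 1 to 4 N at the handle moves it. Starts at 0 to 0.35.
- guard_hinge (a point): Mid-point of the guard's hinge line, which runs along the jig's y: 85 mm in the jig's x from its origin and 100 mm above the bench. Axes as the jig.
- guard_handle (a point): Middle of the guard's handle: a steel bar 10 mm thick, 90 mm long, parallel to the hinge and 180 mm from it, in the plane of the panel, 45 mm out from its front edge on two thin legs 84 mm apart. Guard down: 95 mm nearer the robot than the spigots. The bar can turn between the fingers as the guard swings.
- spigot0 (a point): Seat of spigot 0: on its axis at the face of the base plate (15 mm above the bench). The steel spigot is 24 mm thick and rises 28 mm above the plate: straight for 18 mm, then tapering to 12 mm at the tip. Axes as the jig.
- spigot1 (a point): Seat of spigot 1: on its axis at the face of the base plate (15 mm above the bench). The steel spigot is 24 mm thick and rises 28 mm above the plate: straight for 18 mm, then tapering to 12 mm at the tip. Axes as the jig.
- spigot2 (a point): Seat of spigot 2: on its axis at the face of the base plate (15 mm above the bench). The steel spigot is 24 mm thick and rises 28 mm above the plate: straight for 18 mm, then tapering to 12 mm at the tip. Axes as the jig.
- spigot3 (a point): Seat of spigot 3: on its axis at the face of the base plate (15 mm above the bench). The steel spigot is 24 mm thick and rises 28 mm above the plate: straight for 18 mm, then tapering to 12 mm at the tip. Axes as the jig.
- sleeve0: Plain copper sleeve, a tube open at both ends, both alike: 34 mm outside, 26 mm inside, 38 mm tall, about 0.09 kg. Starts standing on the bench. Origin at its centre (half height), z along its axis; fully home on a spigot the centre is 19 mm above the seat. Three or four sleeves are present; absent ones read None throughout.
- sleeve1: Plain copper sleeve, a tube open at both ends, both alike: 34 mm outside, 26 mm inside, 38 mm tall, about 0.09 kg. Starts standing on the bench. Origin at its centre (half height), z along its axis; fully home on a spigot the centre is 19 mm above the seat. Three or four sleeves are present; absent ones read None throughout.
- sleeve2: Plain copper sleeve, a tube open at both ends, both alike: 34 mm outside, 26 mm inside, 38 mm tall, about 0.09 kg. Starts standing on the bench. Origin at its centre (half height), z along its axis; fully home on a spigot the centre is 19 mm above the seat. Three or four sleeves are present; absent ones read None throughout.
- sleeve3: Plain copper sleeve, a tube open at both ends, both alike: 34 mm outside, 26 mm inside, 38 mm tall, about 0.09 kg. Starts standing on the bench. Origin at its centre (half height), z along its axis; fully home on a spigot the centre is 19 mm above the seat. Three or four sleeves are present; absent ones read None throughout.
- adapter0: Finished adapter: copper socket 34 mm outside, 26 mm inside, 36 mm tall, open below, closed above by a solid brass neck 20 mm thick from 42 mm to the top at 68 mm (shoulder between); about 0.13 kg. If present, starts home on spigot 0. Origin at the centre of its lower rim, z up to the neck. One or two are present; absent ones read None throughout.
- adapter1: Finished adapter: copper socket 34 mm outside, 26 mm inside, 36 mm tall, open below, closed above by a solid brass neck 20 mm thick from 42 mm to the top at 68 mm (shoulder between); about 0.13 kg. If present, starts home on spigot 1. Origin at the centre of its lower rim, z up to the neck. One or two are present; absent ones read None throughout.
- adapter2: Finished adapter: copper socket 34 mm outside, 26 mm inside, 36 mm tall, open below, closed above by a solid brass neck 20 mm thick from 42 mm to the top at 68 mm (shoulder between); about 0.13 kg. If present, starts home on spigot 2. Origin at the centre of its lower rim, z up to the neck. One or two are present; absent ones read None throughout.
- adapter3: Finished adapter: copper socket 34 mm outside, 26 mm inside, 36 mm tall, open below, closed above by a solid brass neck 20 mm thick from 42 mm to the top at 68 mm (shoulder between); about 0.13 kg. If present, starts home on spigot 3. Origin at the centre of its lower rim, z up to the neck. One or two are present; absent ones read None throughout.
- tray: Open steel cooling tray, fixed on the bench, 130 (x) x 210 (y) mm outside, 28 mm tall, walls and floor 4 mm thick. Origin at the centre of its underside, z up.
- tin: Bystander: yellow tin cup, 84 mm across, 60 mm tall, origin at the centre of its underside.
- wrench: Bystander: steel wrench 180 mm long lying flat, origin at the middle of its underside, along its x.
- pliers: Bystander: pliers with black grips, 180 mm long, lying flat, along its x, origin under the middle.
Things that resemble listed ones, but are neither listed nor needed, are in the scene too. What is shaped like the sleeve3 but black or turquoise is not meant.

How it is judged (in metres and radians):
On the way, in this order (a step that is already met when the one before it is completed fails the run):
1. the guard is raised (value of joint guard above 1.45 rad), for 0.2 s.
2. with the guard up, the finished adapters stand in the tray and every sleeve is home on a spigot (x of adapter0 in the frame of tray between -0.061 and 0.061 m and y of adapter0 in the frame of tray between -0.101 and 0.101 m and z of adapter0 in the frame of tray between -0.003 and 0.012 m and angle between each of adapter0, adapter1, adapter2, adapter3's own z axis and vertical below 0.15 rad and x of adapter1 in the frame of tray between -0.061 and 0.061 m and y of adapter1 in the frame of tray between -0.101 and 0.101 m and z of adapter1 in the frame of tray between -0.003 and 0.012 m and x of adapter2 in the frame of tray between -0.061 and 0.061 m and y of adapter2 in the frame of tray between -0.101 and 0.101 m and z of adapter2 in the frame of tray between -0.003 and 0.012 m and x of adapter3 in the frame of tray between -0.061 and 0.061 m and y of adapter3 in the frame of tray between -0.101 and 0.101 m and z of adapter3 in the frame of tray between -0.003 and 0.012 m and ((horizontal distance between sleeve0 and spigot0 below 0.004 m and z of sleeve0 in the frame of spigot0 between 0.015 and 0.0225 m and angle between the z axis of sleeve0 and the z axis of spigot0, either way round below 0.08 rad) or (horizontal distance between sleeve0 and spigot1 below 0.004 m and z of sleeve0 in the frame of spigot1 between 0.015 and 0.0225 m and angle between the z axis of sleeve0 and the z axis of spigot1, either way round below 0.08 rad) or (horizontal distance between sleeve0 and spigot2 below 0.004 m and z of sleeve0 in the frame of spigot2 between 0.015 and 0.0225 m and angle between the z axis of sleeve0 and the z axis of spigot2, either way round below 0.08 rad) or (horizontal distance between sleeve0 and spigot3 below 0.004 m and z of sleeve0 in the frame of spigot3 between 0.015 and 0.0225 m and angle between the z axis of sleeve0 and the z axis of spigot3, either way round below 0.08 rad)) and ((horizontal distance between sleeve1 and spigot0 below 0.004 m and z of sleeve1 in the frame of spigot0 between 0.015 and 0.0225 m and angle between the z axis of sleeve1 and the z axis of spigot0, either way round below 0.08 rad) or (horizontal distance between sleeve1 and spigot1 below 0.004 m and z of sleeve1 in the frame of spigot1 between 0.015 and 0.0225 m and angle between the z axis of sleeve1 and the z axis of spigot1, either way round below 0.08 rad) or (horizontal distance between sleeve1 and spigot2 below 0.004 m and z of sleeve1 in the frame of spigot2 between 0.015 and 0.0225 m and angle between the z axis of sleeve1 and the z axis of spigot2, either way round below 0.08 rad) or (horizontal distance between sleeve1 and spigot3 below 0.004 m and z of sleeve1 in the frame of spigot3 between 0.015 and 0.0225 m and angle between the z axis of sleeve1 and the z axis of spigot3, either way round below 0.08 rad)) and ((horizontal distance between sleeve2 and spigot0 below 0.004 m and z of sleeve2 in the frame of spigot0 between 0.015 and 0.0225 m and angle between the z axis of sleeve2 and the z axis of spigot0, either way round below 0.08 rad) or (horizontal distance between sleeve2 and spigot1 below 0.004 m and z of sleeve2 in the frame of spigot1 between 0.015 and 0.0225 m and angle between the z axis of sleeve2 and the z axis of spigot1, either way round below 0.08 rad) or (horizontal distance between sleeve2 and spigot2 below 0.004 m and z of sleeve2 in the frame of spigot2 between 0.015 and 0.0225 m and angle between the z axis of sleeve2 and the z axis of spigot2, either way round below 0.08 rad) or (horizontal distance between sleeve2 and spigot3 below 0.004 m and z of sleeve2 in the frame of spigot3 between 0.015 and 0.0225 m and angle between the z axis of sleeve2 and the z axis of spigot3, either way round below 0.08 rad)) and ((horizontal distance between sleeve3 and spigot0 below 0.004 m and z of sleeve3 in the frame of spigot0 between 0.015 and 0.0225 m and angle between the z axis of sleeve3 and the z axis of spigot0, either way round below 0.08 rad) or (horizontal distance between sleeve3 and spigot1 below 0.004 m and z of sleeve3 in the frame of spigot1 between 0.015 and 0.0225 m and angle between the z axis of sleeve3 and the z axis of spigot1, either way round below 0.08 rad) or (horizontal distance between sleeve3 and spigot2 below 0.004 m and z of sleeve3 in the frame of spigot2 between 0.015 and 0.0225 m and angle between the z axis of sleeve3 and the z axis of spigot2, either way round below 0.08 rad) or (horizontal distance between sleeve3 and spigot3 below 0.004 m and z of sleeve3 in the frame of spigot3 between 0.015 and 0.0225 m and angle between the z axis of sleeve3 and the z axis of spigot3, either way round below 0.08 rad)) and value of joint guard above 1.2 rad), for 0.2 s.
3. the guard is down on its stop (value of joint guard below 0.04 rad), for 0.2 s.
At the end, for the whole second after the job is handed in: every adapter stands on the tray floor (within 0.15 rad of upright), every sleeve is home on a spigot (4 mm of its axis, centre under 22.5 mm above the seat, 0.08 rad of parallel), the guard is down (below 0.04 rad), all at rest (x of adapter0 in the frame of tray between -0.061 and 0.061 m and y of adapter0 in the frame of tray between -0.101 and 0.101 m and z of adapter0 in the frame of tray between -0.003 and 0.012 m and angle between each of adapter0, adapter1, adapter2, adapter3's own z axis and vertical below 0.15 rad and x of adapter1 in the frame of tray between -0.061 and 0.061 m and y of adapter1 in the frame of tray between -0.101 and 0.101 m and z of adapter1 in the frame of tray between -0.003 and 0.012 m and x of adapter2 in the frame of tray between -0.061 and 0.061 m and y of adapter2 in the frame of tray between -0.101 and 0.101 m and z of adapter2 in the frame of tray between -0.003 and 0.012 m and x of adapter3 in the frame of tray between -0.061 and 0.061 m and y of adapter3 in the frame of tray between -0.101 and 0.101 m and z of adapter3 in the frame of tray between -0.003 and 0.012 m and ((horizontal distance between sleeve0 and spigot0 below 0.004 m and z of sleeve0 in the frame of spigot0 between 0.015 and 0.0225 m and angle between the z axis of sleeve0 and the z axis of spigot0, either way round below 0.08 rad) or (horizontal distance between sleeve0 and spigot1 below 0.004 m and z of sleeve0 in the frame of spigot1 between 0.015 and 0.0225 m and angle between the z axis of sleeve0 and the z axis of spigot1, either way round below 0.08 rad) or (horizontal distance between sleeve0 and spigot2 below 0.004 m and z of sleeve0 in the frame of spigot2 between 0.015 and 0.0225 m and angle between the z axis of sleeve0 and the z axis of spigot2, either way round below 0.08 rad) or (horizontal distance between sleeve0 and spigot3 below 0.004 m and z of sleeve0 in the frame of spigot3 between 0.015 and 0.0225 m and angle between the z axis of sleeve0 and the z axis of spigot3, either way round below 0.08 rad)) and ((horizontal distance between sleeve1 and spigot0 below 0.004 m and z of sleeve1 in the frame of spigot0 between 0.015 and 0.0225 m and angle between the z axis of sleeve1 and the z axis of spigot0, either way round below 0.08 rad) or (horizontal distance between sleeve1 and spigot1 below 0.004 m and z of sleeve1 in the frame of spigot1 between 0.015 and 0.0225 m and angle between the z axis of sleeve1 and the z axis of spigot1, either way round below 0.08 rad) or (horizontal distance between sleeve1 and spigot2 below 0.004 m and z of sleeve1 in the frame of spigot2 between 0.015 and 0.0225 m and angle between the z axis of sleeve1 and the z axis of spigot2, either way round below 0.08 rad) or (horizontal distance between sleeve1 and spigot3 below 0.004 m and z of sleeve1 in the frame of spigot3 between 0.015 and 0.0225 m and angle between the z axis of sleeve1 and the z axis of spigot3, either way round below 0.08 rad)) and ((horizontal distance between sleeve2 and spigot0 below 0.004 m and z of sleeve2 in the frame of spigot0 between 0.015 and 0.0225 m and angle between the z axis of sleeve2 and the z axis of spigot0, either way round below 0.08 rad) or (horizontal distance between sleeve2 and spigot1 below 0.004 m and z of sleeve2 in the frame of spigot1 between 0.015 and 0.0225 m and angle between the z axis of sleeve2 and the z axis of spigot1, either way round below 0.08 rad) or (horizontal distance between sleeve2 and spigot2 below 0.004 m and z of sleeve2 in the frame of spigot2 between 0.015 and 0.0225 m and angle between the z axis of sleeve2 and the z axis of spigot2, either way round below 0.08 rad) or (horizontal distance between sleeve2 and spigot3 below 0.004 m and z of sleeve2 in the frame of spigot3 between 0.015 and 0.0225 m and angle between the z axis of sleeve2 and the z axis of spigot3, either way round below 0.08 rad)) and ((horizontal distance between sleeve3 and spigot0 below 0.004 m and z of sleeve3 in the frame of spigot0 between 0.015 and 0.0225 m and angle between the z axis of sleeve3 and the z axis of spigot0, either way round below 0.08 rad) or (horizontal distance between sleeve3 and spigot1 below 0.004 m and z of sleeve3 in the frame of spigot1 between 0.015 and 0.0225 m and angle between the z axis of sleeve3 and the z axis of spigot1, either way round below 0.08 rad) or (horizontal distance between sleeve3 and spigot2 below 0.004 m and z of sleeve3 in the frame of spigot2 between 0.015 and 0.0225 m and angle between the z axis of sleeve3 and the z axis of spigot2, either way round below 0.08 rad) or (horizontal distance between sleeve3 and spigot3 below 0.004 m and z of sleeve3 in the frame of spigot3 between 0.015 and 0.0225 m and angle between the z axis of sleeve3 and the z axis of spigot3, either way round below 0.08 rad)) and value of joint guard below 0.04 rad and linear speed of each of sleeve0, sleeve1, sleeve2, sleeve3, adapter0, adapter1, adapter2, adapter3 below 0.02 m/s and velocity of joint guard between -0.05 and 0.05 rad/s); the robot touches nothing.
It fails at once if the guard drops onto its stop (faster than 0.9 rad/s in its last 0.12 rad) (value of joint guard below 0.12 rad and velocity of joint guard below -0.9 rad/s).
It fails at once if a bystander is moved more than 30 mm (distance of any of tin, wrench, pliers from where it was at the start of the episode above 0.03 m).
Of sleeve0, sleeve1, sleeve2, sleeve3 only 3 to 4 are there at a start; the rules pass over those that are not, and their reading is None.
Of adapter0, adapter1, adapter2, adapter3 only 1 to 2 are there at a start; the rules pass over those that are not, and their reading is None.
At some moment in a run one of sleeve0, sleeve1, sleeve2, sleeve3 may be knocked a few centimetres aside while the robot is not near it.
It also fails if it takes over 210 s, if anything falls off the work surface, if the arm or the gripper's body presses on something with over 40 N, if the wrist force passes 120 N, or if a joint passes its speed limit or range.

## Working session

There is one attempt and no reset: what is moved stays moved. The work goes in short steps, Python scripts to look and compute and a tool call to move; the robot and the scene stay as the last step left them, time stands still between calls to the robot, and variables do not carry over. Pictures are saved under pics/ and viewed, about 12 in all and at most 16, crops included, and the job is handed in when it is done.

Besides the shell and the picture viewer there is one more tool, called after "Emit:" by a JSON object that holds its "name" and its "arguments". drive_tool: Moves the arm, as the interface text tells. Its arguments: {"type":"object","properties":{"deltas":{"type":"array"},"jaw":{"type":"number"},"force":{"type":"number"}},"required":["deltas"]}

```bash
ls; mkdir -p pics
cat > h.py <<'E'
from rig import r,cams,job
import numpy as np,cv2
def grab(n,f=None):
    P=cams.camera_params(n); im,d=cams.grab_frame(n)
    if f: cv2.imwrite('pics/'+f,im[:,:,::-1])
    return im,d,P
def cloud(d,P):
    v,u=np.mgrid[:d.shape[0],:d.shape[1]]
    c=np.stack([(u-P['cx'])/P['fx']*d,(v-P['cy'])/P['fy']*d,d],-1)
    return (c-np.array(P['t']))@np.array(P['R'])
def ray(u,v,z,P):
    R=np.array(P['R']);o=-R.T@np.array(P['t']);w=R.T@np.array([(u-P['cx'])/P['fx'],(v-P['cy'])/P['fy'],1])
    return o+w*(z-o[2])/w[2]
def proj(X,P):
    c=np.array(P['R'])@np.array(X)+np.array(P['t']);return c[0]/c[2]*P['fx']+P['cx'],c[1]/c[2]*P['fy']+P['cy']
E
python3 - <<'E'
from h import *
s=r.sense();print({k:np.round(v,3) for k,v in s.items()})
for n in('top','side'):
    im,d,P=grab(n,n+'0.png');np.savez(n+'0.npz',im=im,d=d)
    print(n,P['fx'],P['cx'],P['cy'],np.round(P['R'],3).tolist(),np.round(P['t'],1),'cam',-np.array(P['R']).T@P['t'])
E
```

```text
pics
{'clock': np.float64(0.0), 'qpos': array([-1.217,  0.354,  1.634,  0.   ,  1.155, -0.002]), 'qvel': array([ 0.   , -0.   , -0.   ,  0.001,  0.001,  0.002]), 'joint_efforts': array([ 2.0000e-03, -6.0525e+01, -3.4207e+01,  0.0000e+00,  9.0000e-03,
       -0.0000e+00]), 'eef_pos': array([ 217.571, -585.422,  247.553]), 'tcp_rot': array([-3.14 , -0.   ,  0.356]), 'contact_force': array([ 0.058,  0.837, -0.462]), 'wrist_torque': array([ 0.012, -0.056,  0.015]), 'opening': np.float64(1.0)}
top 407.77814028858535 320.3887868027117 196.98460153530277 [[0.012, -1.0, 0.005], [-0.996, -0.012, -0.092], [0.092, -0.003, -0.996]] [   3.   571.8 1584.7] cam [ 423.58058799   15.26093743 1630.55153779]
side 383.66831429595595 323.1647958151134 201.64323798134257 [[-0.95, -0.313, 0.005], [-0.192, 0.57, -0.799], [0.247, -0.76, -0.602]] [ 552.4  185.1 1067.6] cam [296.72126089 878.06225355 787.43557754]
```

View pics/top0.png

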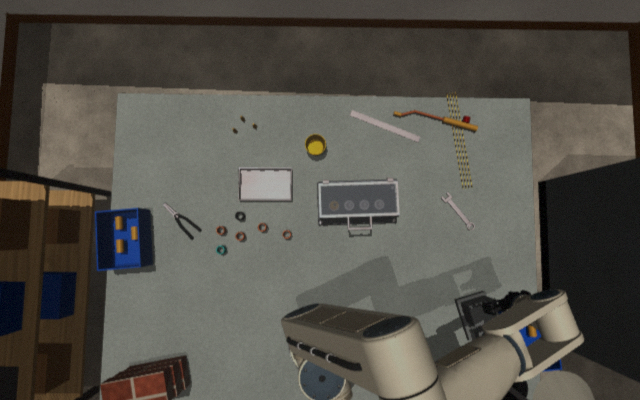

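View pics/side0.png

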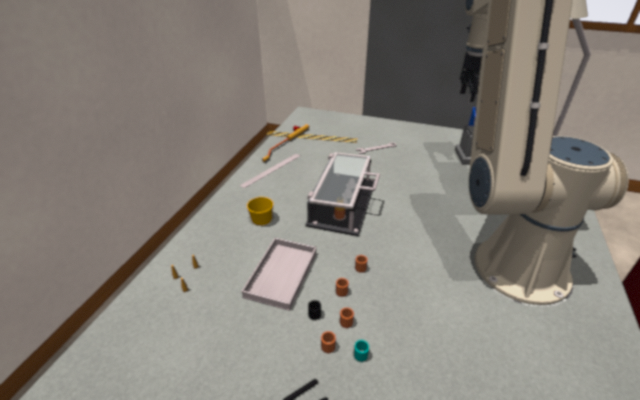

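Top view: four copper sleeves at (222,230), (240,237), (263,227), (288,235); black and turquoise decoys at (240,215) and (222,250); jig at (358,203) with its handle at (360,232), and an adapter on the left spigot (334,205). The tray is at (266,185).

```bash
python3 - <<'E'
from h import *
z=np.load('top0.npz');im,d=z['im'],z['d'];P=cams.camera_params('top');X=cloud(d,P)
hsv=cv2.cvtColor(im,cv2.COLOR_RGB2HSV)
m=((hsv[...,0]<14)&(hsv[...,1]>90)).astype(np.uint8);m[:205]=0;m[245:]=0;m[:,:200]=0;m[:,310:]=0
n,l,st,c=cv2.connectedComponentsWithStats(m)
for i in range(1,n):
    if st[i,4]>15: print('cop',c[i],st[i,4],np.round(ray(*c[i],30,P)), np.round(np.nanmedian(X[l==i],0)))
m=((d>0)&(X[...,2]>85)&(X[...,2]<260)).astype(np.uint8);m[:160]=0;m[250:]=0;m[:,:310]=0;m[:,410:]=0
print(m.sum())
for (u,v) in [(334,205),(349,205),(364,205),(379,205),(360,234),(320,190),(397,190),(320,220),(397,220),(358,182),(266,185)]:print((u,v),np.round(X[v,u]))
E
python3 - <<'E'
import cv2
a=cv2.imread('pics/top0.png')[155:265,200:420];cv2.imwrite('pics/c1.png',cv2.resize(a,None,fx=3.6,fy=3.6,interpolation=cv2.INTER_CUBIC))
E
```

```text
cop [261.90243902 227.02439024] 41 [451. 237.  30.] [451. 238.  31.]
cop [219.97777778 229.84444444] 45 [438. 401.  30.] [437. 404.  34.]
cop [286.5625 234.25  ] 32 [424. 140.  30.] [423. 141.  33.]
cop [239.84615385 235.82051282] 39 [415. 322.  30.] [415. 324.  34.]
3041
(334, 205) [534. -41. 111.]
(349, 205) [536. -98. 105.]
(364, 205) [ 536. -153.  110.]
(379, 205) [ 537. -210.  108.]
(360, 234) [ 428. -150.    3.]
(320, 190) [591.  12. 107.]
(397, 190) [ 594. -278.  108.]
(320, 220) [481.  10.  14.]
(397, 220) [ 486. -298.   -3.]
(358, 182) [ 623. -131.  104.]
(266, 185) [620. 229.   3.]
```

View pics/c1.png

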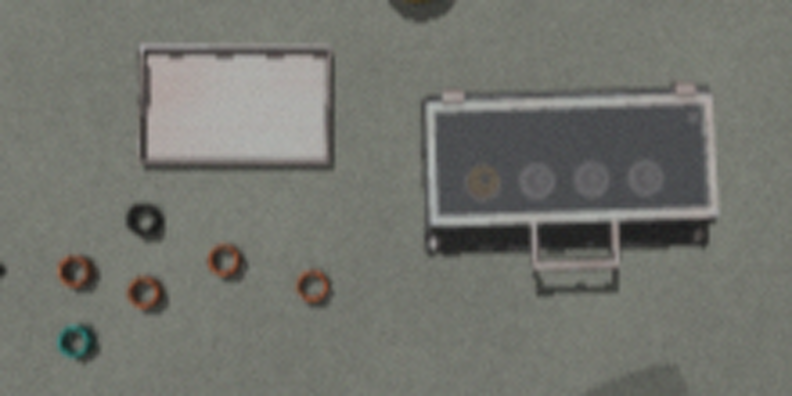

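Only one adapter, on spigot 3 (+y end), and four sleeves. I'll bring the wrist camera over the jig.

Emit:
{"name": "drive_tool", "arguments": {"deltas": [[2.6, -2.6, -0.5, 0], [2.6, -2.6, -0.5, 0], [2.6, -2.6, -0.5, 0], [2.6, -2.6, -0.5, 0], [2.6, -2.6, -0.5, 0], [2.6, -2.6, -0.5, 0], [2.6, -2.6, -0.5, 0], [2.6, -2.6, -0.5, 0], [2.6, -2.6, -0.5, 0], [2.6, -2.6, -0.5, 0], [2.6, -2.6, -0.5, 0], [2.6, -2.6, -0.5, 0]]}}

```text
clock: 1.1
eef_pos: [401.6, -182.9, 308.5]
tcp_rot: [3.142, -0.0, 0.356]
contact_force: [1.5, -0.8, -0.4]
opening: 1.0
```

Emit:
{"name": "drive_tool", "arguments": {"deltas": [[0, 0, 0, -0.121], [0, 0, 0, -0.121], [0, 0, 0, -0.121], [0, 0, 0, -0.121], [0, 0, 0, -0.121], [0, 0, 0, -0.121], [0, 0, 0, -0.121], [0, 0, 0, -0.121], [0, 0, 0, -0.121], [0, 0, 0, -0.121], [0, 0, 0, 0]]}}

```text
clock: 2.02
eef_pos: [401.3, -184.6, 308.0]
tcp_rot: [-3.141, -0.0, 1.571]
contact_force: [1.4, 0.4, -0.1]
opening: 1.004
```

Run:
```python
from h import *
s=r.sense();print({k:np.round(s[k],3) for k in('clock','qpos','eef_pos','tcp_rot','contact_force','opening')},r.tcp_to_tips)
im,d,P=grab('wrist','w1.png');np.savez('w1.npz',im=im,d=d,**P)
R=np.array(P['R']);print(np.round(R,3).tolist(),-R.T@P['t'],P['fx'])
```

```text
{'clock': np.float64(2.017), 'qpos': array([-4.350e-01, -1.000e-03,  1.930e+00, -0.000e+00,  1.213e+00,
       -4.350e-01]), 'eef_pos': array([ 401.253, -184.615,  308.036]), 'tcp_rot': array([-3.141, -0.   ,  1.571]), 'contact_force': array([ 1.409,  0.363, -0.106]), 'opening': np.float64(1.004)} 17.0
[[1.0, 0.001, -0.001], [0.001, -0.948, 0.319], [-0.0, -0.319, -0.948]] [ 400.06901541 -104.39418795  433.63436409] 300.10099048058856
```

View pics/w1.png

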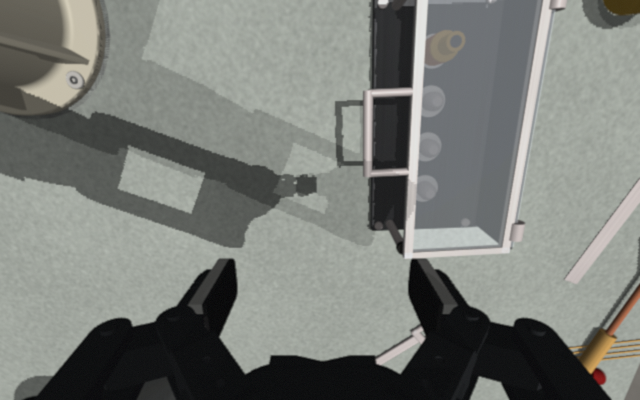

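Wrist view: handle bar runs (368,92)–(366,173), adapter at (447,45), three bare spigots at (432,100), (428,147), (427,188). I'll take depths on the bar and guard.

Run:
```python
from h import *
z=np.load('w1.npz');im,d=z['im'],z['d'];P={k:z[k] for k in('fx','fy','cx','cy','R','t')};X=cloud(d,P)
for v in(98,115,133,150,166):
    w=[u for u in range(360,376) if X[v,u,2]>60]; print('bar',v,w[:1],w[-1:],np.round(X[v,w].mean(0),1) if w else '')
for (u,v) in [(418,20),(412,80),(410,150),(407,230),(551,20),(537,90),(524,150),(510,220),(372,91),(370,174),(447,40),(456,42),(432,100),(428,147),(427,188)]:print((u,v),np.round(X[v-1:v+2,u-1:u+2].reshape(-1,3).mean(0),1),d[v,u])
Pt=cams.camera_params('top');
for (u,v) in [(575,266),(535,266),(617,268)]: print(np.round(ray(200+u/3.6,155+v/3.6,110,Pt)))
```

```text
bar 98 [363] [372] [ 445.9 -103.   110.7]
bar 115 [363] [372] [ 446.7 -119.7  110.8]
bar 133 [363] [372] [ 447.6 -138.   110.6]
bar 150 [363] [371] [ 448.  -155.9  110.7]
bar 166 [363] [371] [ 448.7 -173.2  111.4]
(418, 20) [490.7 -32.9 108.8] 284.7228
(412, 80) [490.8 -85.7 106.2] 303.30447
(410, 150) [ 494.8 -156.2  108.6] 324.31268
(407, 230) [ 500.1 -250.6  108.6] 353.90176
(551, 20) [621.3 -31.3 102.2] 291.49948
(537, 90) [621.4 -95.  103.7] 308.3227
(524, 150) [ 621.  -156.8  104.1] 328.06854
(510, 220) [ 622.2 -239.5  104.3] 356.06592
(372, 91) [450.2 -96.3 110.3] 304.54846
(370, 174) [ 452.5 -182.3  110.9] 330.53583
(447, 40) [521.5 -49.4 106.1] 292.76785
(456, 42) [530.6 -51.1 106. ] 293.06726
(432, 100) [ 513.3 -104.9  106.4] 310.92813
(428, 147) [ 514.5 -153.2  106.7] 325.66388
(427, 188) [ 518.8 -199.6  106.4] 340.14868
[ 447. -138.  110.]
[446. -96. 110.]
[ 445. -181.  110.]
```

Bar centre ≈ (447, −139, 106), jig yaw ≈ 0.04, guard angle ≈ 0.03. I'll move over the bar with the jaws part closed, then descend.

Emit:
{"name": "drive_tool", "arguments": {"deltas": [[2.25, 2.3, 2.0, -0.04], [2.25, 2.3, 2.0, 0], [0, 0, 3, 0], [0, 0, 3, 0], [0, 0, 3, 0], [0, 0, 0, 0], [0, 0, 0, 0], [0, 0, 0, 0]], "jaw": 0.62, "force": 30}}

```text
clock: 2.73
eef_pos: [447.5, -139.4, 179.6]
tcp_rot: [3.141, 0.0, 1.604]
contact_force: [0.7, 0.1, -0.2]
opening: 0.383
```

Run:
```python
from h import *
s=r.sense();print(s['eef_pos'],s['tcp_rot'],s['opening'])
im,d,P=grab('wrist','w2.png');X=cloud(d,P)
m=(X[...,2]>95)&(X[...,2]<125)&(abs(X[...,0]-448)<12)&(abs(X[...,1]+139)<50)&(d>0)
v,u=np.nonzero(m);print(m.sum(),X[m].mean(0),np.polyfit(X[m][:,1],X[m][:,0],1),X[m].min(0),X[m].max(0))
```

```text
[ 447.52060145 -139.35545007  179.56821675] [3.14057855e+00 3.21161835e-04 1.60366486e+00] 0.3826438003002191
1930 [ 448.82191739 -134.25737871  110.49377347] [-2.22059703e-02  4.45840602e+02] [ 441.38815322 -186.00026528  104.34691624] [459.96239131 -93.52067229 113.90443386]
```

Emit:
{"name": "drive_tool", "arguments": {"deltas": [[0, 0, 2.6, 0], [0, 0, 2.6, 0], [0, 0, 2.4, 0], [0, 0, 0, 0], [0, 0, 0, 0]]}}

```text
clock: 3.2
eef_pos: [447.1, -139.3, 103.2]
tcp_rot: [-3.142, -0.0, 1.605]
contact_force: [-0.4, -0.0, 0.3]
opening: 0.382
```

Emit:
{"name": "drive_tool", "arguments": {"deltas": [[0, 0, 0, 0], [0, 0, 0, 0], [0, 0, 0, 0], [0, 0, 0, 0], [0, 0, 0, 0], [0, 0, 0, 0]], "jaw": 1, "force": 30}}

```text
clock: 3.7
eef_pos: [449.1, -139.6, 103.8]
tcp_rot: [3.137, 0.001, 1.606]
contact_force: [5.8, 0.6, 1.4]
opening: 0.103
```

```bash
python3 -c "
import numpy as np
t=np.linspace(.033,1.76,25)
for a,b in zip(t,t[1:]): print([0,round(18*(np.cos(a)-np.cos(b)),2),round(-18*(np.sin(b)-np.sin(a)),2),0],end=',')"
```

```text
[0, np.float64(0.09), np.float64(-1.29), 0],[0, np.float64(0.18), np.float64(-1.28), 0],[0, np.float64(0.27), np.float64(-1.27), 0],[0, np.float64(0.36), np.float64(-1.24), 0],[0, np.float64(0.45), np.float64(-1.21), 0],[0, np.float64(0.54), np.float64(-1.18), 0],[0, np.float64(0.62), np.float64(-1.14), 0],[0, np.float64(0.7), np.float64(-1.09), 0],[0, np.float64(0.78), np.float64(-1.04), 0],[0, np.float64(0.85), np.float64(-0.98), 0],[0, np.float64(0.92), np.float64(-0.91), 0],[0, np.float64(0.98), np.float64(-0.84), 0],[0, np.float64(1.04), np.float64(-0.77), 0],[0, np.float64(1.09), np.float64(-0.69), 0],[0, np.float64(1.14), np.float64(-0.61), 0],[0, np.float64(1.18), np.float64(-0.53), 0],[0, np.float64(1.22), np.float64(-0.44), 0],[0, np.float64(1.25), np.float64(-0.36), 0],[0, np.float64(1.27), np.float64(-0.27), 0],[0, np.float64(1.28), np.float64(-0.17), 0],[0, np.float64(1.29), np.float64(-0.08), 0],[0, np.float64(1.29), np.float64(0.01), 0],[0, np.float64(1.29), np.float64(0.11), 0],[0, np.float64(1.28), np.float64(0.2), 0],
```

Emit:
{"name": "drive_tool", "arguments": {"deltas": [[0, 0.1, -1.3, 0], [0, 0.2, -1.3, 0], [0, 0.27, -1.27, 0], [0, 0.36, -1.24, 0], [0, 0.45, -1.21, 0], [0, 0.54, -1.18, 0], [0, 0.62, -1.14, 0], [0, 0.7, -1.09, 0], [0, 0.78, -1.04, 0]]}}

```text
clock: 4.45
eef_pos: [487.3, -137.8, 210.9]
tcp_rot: [3.141, 0.001, 1.606]
contact_force: [7.0, -1.8, -10.4]
opening: 0.102
```

Emit:
{"name": "drive_tool", "arguments": {"deltas": [[0, 0.85, -0.98, 0], [0, 0.92, -0.91, 0], [0, 0.98, -0.84, 0], [0, 1.04, -0.77, 0], [0, 1.09, -0.69, 0], [0, 1.14, -0.61, 0], [0, 1.18, -0.53, 0], [0, 1.22, -0.44, 0]]}}

```text
clock: 5.12
eef_pos: [569.8, -134.3, 269.6]
tcp_rot: [-3.139, -0.001, 1.606]
contact_force: [-8.1, 2.7, 9.2]
opening: 0.099
```

Emit:
{"name": "drive_tool", "arguments": {"deltas": [[0, 1.25, -0.36, 0], [0, 1.27, -0.27, 0], [0, 1.28, -0.17, 0], [0, 1.29, -0.08, 0], [0, 1.29, 0, 0], [0, 1.29, 0.1, 0], [0, 1.28, 0.2, 0], [0, 0, 0, 0], [0, 0, 0, 0]]}}

```text
clock: 5.87
eef_pos: [660.9, -130.4, 274.6]
tcp_rot: [3.141, -0.001, 1.606]
contact_force: [1.2, 6.1, 2.0]
opening: 0.098
```

Emit:
{"name": "drive_tool", "arguments": {"deltas": [[0, 0, 0, 0], [0, 0, 0, 0], [0, 0, 0, 0], [0, 0, -2, 0], [0, 0, -3, 0], [0, 0, -3, 0], [0, -3, 0, 0], [0, -3, 0, 0], [1.5, -3, 0, 0], [1.5, -3, 0, 0], [1.5, -1, 0, 0], [0, 0, 0, 0]], "jaw": 0.65}}

```text
clock: 6.87
eef_pos: [526.3, -89.7, 354.1]
tcp_rot: [-3.141, -0.001, 1.606]
contact_force: [0.2, 0.1, -0.0]
opening: 0.351
```

Run:
```python
from h import *
s=r.sense();print(s['clock'],s['eef_pos'],s['tcp_rot'],s['opening'])
im,d,P=grab('wrist','w3.png');np.savez('w3.npz',im=im,d=d,**P)
X=cloud(d,P);m=(X[...,2]>38)&(X[...,2]<48)&(X[...,0]<600)&(X[...,0]>480)&(abs(X[...,1]+135)<140)
n,l,st,c=cv2.connectedComponentsWithStats(m.astype(np.uint8))
for i in range(1,n):
    if st[i,4]>25: print(c[i],st[i,4],X[l==i].mean(0).round(1))
grab('side','s1.png')
```

```text
6.8667 [526.31359004 -89.65908007 354.09856108] [-3.14110597e+00 -6.01125115e-04  1.60594096e+00] 0.3509360803757069
[333.01834862 167.96330275] 109 [ 541.4 -105.4   41.6]
[333.03191489 205.79787234] 94 [ 544.2 -164.9   41.8]
[332.94252874 240.6091954 ] 87 [ 546.9 -224.6   41.5]
```

View pics/w3.png

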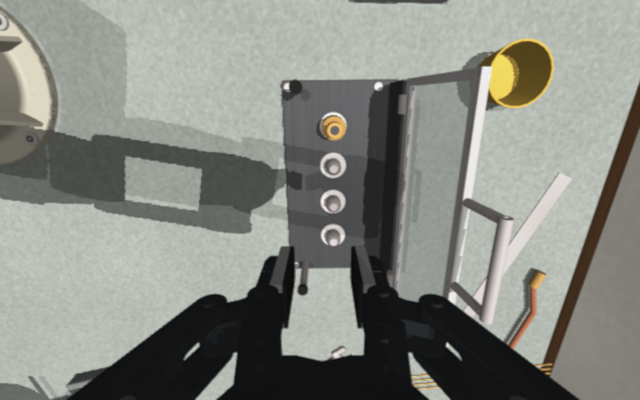

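Guard is fully up (handle bar at (500,270) beyond the wall). Adapter at (334,127), spigots at (333,168), (333,206) and (333,241), giving seats at y steps of 60 mm, as they should be. Next, the adapter.

Emit:
{"name": "drive_tool", "arguments": {"deltas": [[2.17, 0.7, 2, 0], [2.17, 0.69, 3.4, 0], [0, 0, 3.5, 0], [0, 0, 3.5, 0], [0, 0, 3.5, 0], [0, 0, 3.5, 0], [0, 0, 2, 0], [0, 0, 0, 0], [0, 0, 0, 0]], "jaw": 0.3}}

```text
clock: 7.72
eef_pos: [541.6, -47.7, 138.7]
tcp_rot: [-3.139, -0.0, 1.606]
contact_force: [0.7, 0.3, -0.2]
opening: 0.701
```

Run:
```python
from h import *
s=r.sense();print(s['clock'],s['eef_pos'],s['tcp_rot'],s['opening'])
im,d,P=grab('wrist','w4.png')
X=cloud(d,P);m=(X[...,2]>79)&(X[...,2]<90)&(abs(X[...,0]-538)<30)&(abs(X[...,1]+46)<30)
print(m.sum(),X[m].mean(0),X[m].min(0),X[m].max(0))
P=cams.camera_params('top');print(np.round([ray(200+u/3.6,155+v/3.6,28,P) for u,v in [(142,45),(330,47),(333,165),(145,165)]]))
```

```text
7.7167 [541.60399623 -47.71382266 138.65297246] [-3.13929711e+00 -9.24951725e-05  1.60559093e+00] 0.7008675797356652
703 [538.82556329 -45.0921562   83.12401104] [529.31660859 -56.38576551  79.13729346] [548.59379953 -36.00088675  85.07711533]
[[685. 332.  28.]
 [686. 125.  28.]
 [555. 119.  28.]
 [553. 325.  28.]]
```

Emit:
{"name": "drive_tool", "arguments": {"deltas": [[0.27, -0.27, 2.5, 0], [0, 0, 2.5, 0], [0, 0, 2.5, 0], [0, 0, 2.2, 0], [0, 0, 0, 0], [0, 0, 0, 0]]}}

```text
clock: 8.27
eef_pos: [539.6, -44.9, 43.5]
tcp_rot: [3.141, 0.0, 1.606]
contact_force: [0.9, -0.7, 0.7]
opening: 0.696
```

Emit:
{"name": "drive_tool", "arguments": {"deltas": [[0, 0, 0, 0], [0, 0, 0, 0], [0, 0, 0, 0], [0, 0, 0, 0], [0, 0, 0, 0]], "jaw": 1, "force": 40}}

```text
clock: 8.68
eef_pos: [540.3, -44.9, 44.7]
tcp_rot: [3.138, 0.001, 1.606]
contact_force: [-0.3, -0.8, 8.5]
opening: 0.379
```

Emit:
{"name": "drive_tool", "arguments": {"deltas": [[0, 0, -0.5, 0], [0, 0, -1, 0], [0, 0, -1, 0], [0, 0, -1.5, 0], [0, 0, -3, 0], [0, 0, -3, 0], [0, 0, -3, 0], [0, 0, 0, 0]]}}

```text
clock: 9.35
eef_pos: [541.8, -44.9, 179.3]
tcp_rot: [3.132, 0.001, 1.606]
contact_force: [1.3, 0.8, -0.6]
opening: 0.382
```

Run:
```python
from h import *
s=r.sense();print(s['clock'],s['eef_pos'],s['opening'],s['contact_force'])
im,d,P=grab('wrist','w5.png');X=cloud(d,P);np.savez('w5.npz',im=im,d=d,**P)
for q in [(40,190),(50,220)]:pass
m=(X[...,2]>20)&(X[...,2]<34)&(X[...,1]>90)&(X[...,0]>520)&(X[...,0]<720)
p=X[m][:,:2].astype(np.float32);print(m.sum(),cv2.minAreaRect(p))
grab('side','s2.png')
```

```text
9.35 [541.82741744 -44.92076013 179.27891433] 0.38162766814177873 [ 1.31622598  0.81054747 -0.6063036 ]
0 ((0.0, 0.0), (0.0, 0.0), 0.0)
```

View pics/w5.png

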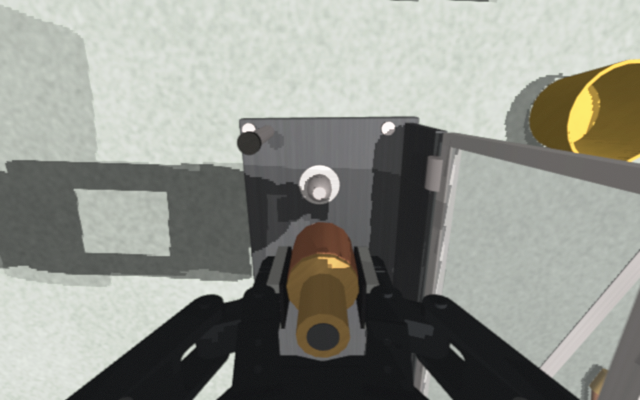

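Adapter held upright, spigot 3 bare at (320,185). Move over the tray.

Emit:
{"name": "drive_tool", "arguments": {"deltas": [[3.3, 1.09, 0, 0], [3.3, 1.09, 0, 0], [3.3, 1.09, 0, 0], [3.3, 1.09, 0, 0], [3.3, 1.09, 0, 0], [3.3, 1.09, 0, 0], [3.3, 1.09, 0, 0], [3.3, 1.09, 0, 0], [0, 0, 2, 0], [0, 0, 2.5, 0], [0, 0, 2.5, 0], [0, 0, 0, 0]]}}

```text
clock: 10.45
eef_pos: [612.2, 221.1, 96.2]
tcp_rot: [-3.132, 0.003, 1.606]
contact_force: [-1.4, -0.8, -2.0]
opening: 0.383
```

Run:
```python
from h import *
s=r.sense();print(s['clock'],s['eef_pos'],s['opening'],s['contact_force'])
im,d,P=grab('wrist','w6.png');X=cloud(d,P)
m=(X[...,2]>22)&(X[...,2]<34)&(X[...,1]>90)&(X[...,0]>520)&(X[...,0]<720)
p=X[m];print(m.sum(),p.min(0),p.max(0),np.percentile(p,[1,99],axis=0))
m=(X[...,2]<50)&(X[...,2]>-5)&(abs(X[...,0]-s['eef_pos'][0])<14)&(X[...,1]>240)
print(np.median(X[m],0))
```

```text
10.45 [612.24344498 221.08008324  96.24666824] 0.38298176764513936 [-1.4259757  -0.78897665 -1.95237264]
6168 [555.83512134 123.43054357  22.00011514] [687.70685005 334.50105088  30.14837498] [[556.89969365 126.11975632  22.2437602 ]
 [686.63617396 333.80205656  29.37753882]]
[612.25670379 308.65534754   3.80448413]
```

Emit:
{"name": "drive_tool", "arguments": {"deltas": [[0, 0, 2, 0], [0, 0, 2, 0], [0, 0, 1.2, 0], [0, 0, 0.6, 0], [0, 0, 0, 0], [0, 0, 0, 0]]}}

```text
clock: 11.0
eef_pos: [617.0, 222.2, 45.2]
tcp_rot: [3.141, -0.0, 1.606]
contact_force: [0.6, 0.3, -0.4]
opening: 0.385
```

Emit:
{"name": "drive_tool", "arguments": {"deltas": [[0, 0, 0.4, 0], [0, 0, 0.3, 0], [0, 0, 0.1, 0], [0, 0, 0, 0], [0, 0, 0, 0]]}}

```text
clock: 11.42
eef_pos: [616.6, 222.2, 36.6]
tcp_rot: [3.142, -0.0, 1.606]
contact_force: [0.2, -0.4, -1.8]
opening: 0.383
```

Emit:
{"name": "drive_tool", "arguments": {"deltas": [[0, 0, 0.25, 0], [0, 0, 0, 0], [0, 0, 0, 0]]}}

```text
clock: 11.67
eef_pos: [616.5, 222.2, 33.9]
tcp_rot: [-3.142, 0.0, 1.606]
contact_force: [0.0, -0.2, -0.7]
opening: 0.38
```

Emit:
{"name": "drive_tool", "arguments": {"deltas": [[0, 0, 0, 0], [0, 0, 0, 0], [0, 0, 0, 0], [0, 0, -1, 0], [0, 0, -3, 0], [0, 0, -3.5, 0], [0, 0, -3.5, 0], [0, 0, -3.5, 0], [0, 0, -3.5, 0], [0, 0, 0, 0], [0, 0, 0, 0]], "jaw": 0.3}}

```text
clock: 12.58
eef_pos: [617.9, 222.7, 217.5]
tcp_rot: [3.136, -0.002, 1.606]
contact_force: [-0.5, 0.2, -0.6]
opening: 0.705
```

Run:
```python
from h import *
s=r.sense();print(s['clock'],s['eef_pos'],s['opening'],s['contact_force'])
im,d,P=grab('wrist','w7.png');X=cloud(d,P)
m=(X[...,2]>45)&(X[...,2]<90)&(np.hypot(X[...,0]-617,X[...,1]-222)<40)
p=X[m];print(m.sum(),np.percentile(p,[1,50,99],axis=0)); q=p[p[:,2]>68];print('top',q.mean(0))
im,d,P=grab('side','s3.png')
im,d,P=grab('top');hsv=cv2.cvtColor(im,cv2.COLOR_RGB2HSV)
m=((hsv[...,0]<14)&(hsv[...,1]>90)).astype(np.uint8);m[:190]=0;m[250:]=0;m[:,:180]=0;m[:,310:]=0
n,l,st,c=cv2.connectedComponentsWithStats(m)
for i in range(1,n):
    if st[i,4]>10: print('cop',c[i],st[i,4],np.round(ray(*c[i],30,P)))
```

```text
12.5833 [617.92724625 222.6844392  217.51473272] 0.7046776081882407 [-0.46749747  0.15821806 -0.58460736]
540 [[603.01798888 211.97449128  45.05972687]
 [615.20170001 224.36350481  71.61302947]
 [627.42792251 232.153716    73.83028268]]
top [615.32440896 221.61670861  72.15938399]
cop [220.22727273 230.11363636] 44 [437. 400.  30.]
cop [288.71428571 233.28571429] 14 [427. 132.  30.]
```

View pics/s3.png

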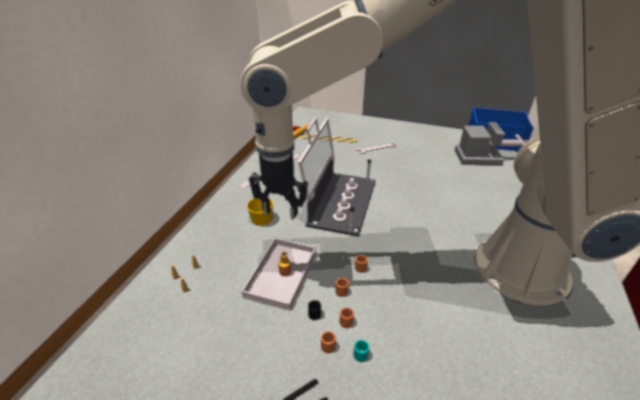

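Side view: adapter stands in the tray (285,263), top at 72 mm as expected; guard up; four sleeves at (361,263), (342,287), (347,317), (329,342). Now the first sleeve near (424,140).

Emit:
{"name": "drive_tool", "arguments": {"deltas": [[-1.09, -2.81, 0, 0], [-1.09, -2.81, 0, 0], [-1.09, -2.81, 0, 0], [-1.09, -2.81, 0, 0], [-1.09, -2.81, 0, 0], [-1.09, -2.81, 0, 0], [-1.09, -2.81, 2, 0], [0, 0, 2.5, 0], [0, 0, 2.5, 0], [0, 0, 0, 0], [0, 0, 0, 0]]}}

```text
clock: 13.65
eef_pos: [421.2, 138.6, 142.7]
tcp_rot: [-3.137, 0.001, 1.606]
contact_force: [0.2, 1.0, 0.7]
opening: 0.697
```

```bash
cat >> h.py <<'E'
def sleeves():
    s=r.sense();print('t',round(float(s['clock']),2),'eef',np.round(s['eef_pos'],1),'open',round(float(s['opening']),3),'yaw',round(float(s['tcp_rot'][2]),3))
    im,d,P=grab('wrist');X=cloud(d,P);hsv=cv2.cvtColor(im,cv2.COLOR_RGB2HSV)
    # copper rim: top face of a standing sleeve
    m=((hsv[...,0]<16)&(hsv[...,1]>80)&(abs(X[...,2]-38)<5)&(d>0)).astype(np.uint8)
    m=cv2.morphologyEx(m,cv2.MORPH_CLOSE,np.ones((5,5)))
    n,l,st,c=cv2.connectedComponentsWithStats(m)
    for i in range(1,n):
        if st[i,4]<40: continue
        q=X[(l==i)&(abs(X[...,2]-38)<3)]
        (x,y),rad=cv2.minEnclosingCircle(q[:,:2].astype(np.float32))
        w=np.array([x,y])-s['eef_pos'][:2];a=s['tcp_rot'][2]
        print('sleeve',np.round([x,y,rad],1),st[i,4],'tool d',np.round([w@[np.cos(a),np.sin(a)],w@[np.sin(a),-np.cos(a)]],1))
E
python3 -c "
from h import *
sleeves()"
```

```text
t 13.65 eef [421.2 138.6 142.7] open 0.697 yaw 1.606
sleeve [450.5 235.3  16.8] 828 tool d [95.6 32.6]
sleeve [610.8 221.5  15.8] 405 tool d [ 76.2 192.4]
sleeve [423.6 139.1  16.9] 611 tool d [0.4 2.4]
```

Emit:
{"name": "drive_tool", "arguments": {"deltas": [[0, 0.2, 3, 0], [0, 0, 3, 0], [0, 0, 3, 0], [0, 0, 1.5, 0], [0, 0, 0.8, 0], [0, 0, 0, 0], [0, 0, 0, 0]]}}

```text
clock: 14.28
eef_pos: [425.5, 139.5, 31.8]
tcp_rot: [3.141, -0.0, 1.606]
contact_force: [0.7, 0.5, 0.6]
opening: 0.701
```

Emit:
{"name": "drive_tool", "arguments": {"deltas": [[0, 0, 0, 0], [0, 0, 0, 0], [0, 0, 0, 0], [0, 0, 0, 0], [0, 0, 0, 0]], "jaw": 1, "force": 40}}

```text
clock: 14.7
eef_pos: [425.7, 139.5, 32.4]
tcp_rot: [3.139, -0.001, 1.606]
contact_force: [-2.1, -0.4, 9.5]
opening: 0.379
```

Emit:
{"name": "drive_tool", "arguments": {"deltas": [[0, 0, -1, 0], [0, 0, -3, 0], [0, 0, -3, 0], [0, 0, -3.5, 0], [0, 0, -3, 0], [-3.15, 1.78, 0, 0], [-3.15, 1.78, 0, 0], [-3.15, 1.78, 0, 0], [-3.15, 1.78, 0, 0], [-3.15, 1.78, 0, 0], [-3.15, 1.78, 0, 0], [0, 0, 0, 0]]}}

```text
clock: 15.7
eef_pos: [541.5, -50.6, 167.7]
tcp_rot: [3.137, 0.002, 1.603]
contact_force: [0.3, 0.1, -0.9]
opening: 0.377
```

Emit:
{"name": "drive_tool", "arguments": {"deltas": [[0, 0, 2, 0], [0, 0, 2.5, 0], [0, 0, 1, 0], [0, 0, 0, 0], [0, 0, 0, 0], [0, 0, 0, 0]]}}

```text
clock: 16.2
eef_pos: [538.7, -45.9, 112.3]
tcp_rot: [3.14, 0.0, 1.606]
contact_force: [-0.8, 0.1, -0.7]
opening: 0.382
```

Run:
```python
from h import *
s=r.sense();print(s['clock'],s['eef_pos'],s['tcp_rot'],s['opening'])
e=s['eef_pos'];im,d,P=grab('wrist','w8.png');X=cloud(d,P);hsv=cv2.cvtColor(im,cv2.COLOR_RGB2HSV)
m=(hsv[...,0]<16)&(hsv[...,1]>80)&(d>0)&(np.hypot(X[...,0]-e[0],X[...,1]-e[1])<30)&(X[...,2]>60)
p=X[m];zt=np.percentile(p[:,2],95);q=p[p[:,2]>zt-4];print('top z',zt,cv2.minEnclosingCircle(q[:,:2].astype(np.float32)),'rel',zt-e[2], len(q))
A=np.c_[q[:,:2]-q[:,:2].mean(0),np.ones(len(q))];print('slope',np.linalg.lstsq(A,q[:,2],rcond=None)[0])
for i in range(4):
    g=np.array([542.8,-135])+(60*i-90)*np.array([-.046,.999])
    m=(X[...,2]>36)&(X[...,2]<48)&(np.hypot(*(X[...,:2]-g).transpose(2,0,1))<14)&(d>0);print(i,g,m.sum(),X[m].mean(0) if m.any() else '')
```

```text
16.2 [538.68851301 -45.85513405 112.28939596] [3.14010679e+00 1.58308271e-04 1.60614896e+00] 0.3819097233469222
top z 118.1883174246048 ((537.419921875, -46.5594482421875), 17.578468322753906) rel 5.898921468757791 1798
slope [-1.66064821e-04 -1.07191333e-04  1.17202735e+02]
0 [ 546.94 -224.91] 0 
1 [ 544.18 -164.97] 387 [ 543.98952828 -162.32682333   40.49650701]
2 [ 541.42 -105.03] 0 
3 [538.66 -45.09] 384 [538.59067977 -41.50231982  40.11415954]
```

View pics/w8.png

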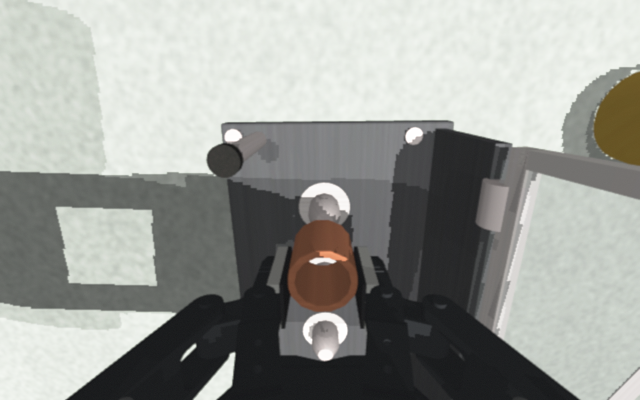

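Sleeve is level in the jaws, above spigot 3 (its foot at (325,205)). Small correction, then down gently.

Emit:
{"name": "drive_tool", "arguments": {"deltas": [[0.12, 0.06, 1.5, 0], [0, 0, 1.5, 0], [0, 0, 0.5, 0], [0, 0, 0.3, 0], [0, 0, 0.3, 0], [0, 0, 0, 0], [0, 0, 0, 0]]}}

```text
clock: 16.83
eef_pos: [539.0, -44.8, 70.5]
tcp_rot: [3.141, 0.0, 1.606]
contact_force: [0.2, 0.4, -1.3]
opening: 0.378
```

Emit:
{"name": "drive_tool", "arguments": {"deltas": [[0, 0, 0.5, 0], [0, 0, 0.5, 0], [0, 0, 0.4, 0], [0, 0, 0.3, 0], [0, 0, 0, 0], [0, 0, 0, 0]]}}

```text
clock: 17.33
eef_pos: [538.9, -44.9, 52.8]
tcp_rot: [3.141, 0.0, 1.606]
contact_force: [2.6, -2.0, -3.5]
opening: 0.379
```

Sliding on cleanly (expected home at TCP z ≈ 47).

Emit:
{"name": "drive_tool", "arguments": {"deltas": [[0, 0, 0.3, 0], [0, 0, 0.3, 0], [0, 0, 0.2, 0], [0, 0, 0, 0], [0, 0, 0, 0]]}}

```text
clock: 17.75
eef_pos: [539.1, -44.9, 47.3]
tcp_rot: [3.141, 0.0, 1.606]
contact_force: [-6.4, -2.0, 31.4]
opening: 0.373
```

Emit:
{"name": "drive_tool", "arguments": {"deltas": [[0, 0, -0.2, 0], [0, 0, 0, 0], [0, 0, 0, 0], [0, 0, -1, 0], [0, 0, -3, 0], [0, 0, -3, 0], [0, 0, -3, 0], [0, 0, -2, 0], [0, 0, 0, 0]], "jaw": 0.3}}

```text
clock: 18.5
eef_pos: [540.9, -44.9, 171.6]
tcp_rot: [3.135, 0.001, 1.606]
contact_force: [0.9, -1.3, -0.0]
opening: 0.7
```

```bash
cat >> h.py <<'E'
def seated():
    s=r.sense();im,d,P=grab('wrist');X=cloud(d,P);hsv=cv2.cvtColor(im,cv2.COLOR_RGB2HSV)
    for i in range(4):
        g=np.array([542.8,-135])+(60*i-90)*np.array([-.046,.999])
        m=(hsv[...,0]<16)&(hsv[...,1]>80)&(d>0)&(np.hypot(*(X[...,:2]-g).transpose(2,0,1))<30)&(X[...,2]>45)
        if m.sum()>40:
            q=X[m];zt=np.percentile(q[:,2],90);q=q[q[:,2]>zt-4];print('seat',i,'topz',round(zt,1),'off',np.round(np.array(cv2.minEnclosingCircle(q[:,:2].astype(np.float32))[0])-g,1))
E
python3 -c "
from h import *
seated()"
```

```text
seat 3 topz 53.6 off [-0.7 -0.2]
```

Emit:
{"name": "drive_tool", "arguments": {"deltas": [[3.53, -0.98, 0, 0], [3.53, -0.98, 0, 0], [3.53, -0.98, 0, 0], [3.53, -0.98, 0, 0], [3.53, -0.98, 0, 0], [3.53, -0.98, 0, 0], [3.53, -0.98, 0, 0], [3.53, -0.98, 0, 0], [0, 0, 1.5, 0], [0, 0, 0, 0], [0, 0, 0, 0]]}}

```text
clock: 19.47
eef_pos: [448.9, 234.2, 150.6]
tcp_rot: [-3.138, 0.002, 1.607]
contact_force: [0.5, 0.1, -0.5]
opening: 0.702
```

```bash
python3 -c "
from h import *
sleeves()"
```

```text
t 19.47 eef [448.9 234.2 150.6] open 0.702 yaw 1.607
sleeve [414.5 321.1  16.8] 735 tool d [ 88.1 -31.3]
sleeve [450.6 235.4  16.9] 565 tool d [1.2 1.7]
sleeve [610.5 224.   15.4] 256 tool d [-16.1 161.1]
```

Emit:
{"name": "drive_tool", "arguments": {"deltas": [[0.1, 0, 3, 0], [0, 0, 3, 0], [0, 0, 3, 0], [0, 0, 2, 0], [0, 0, 0.8, 0], [0, 0, 0, 0], [0, 0, 0, 0]]}}

```text
clock: 20.1
eef_pos: [450.8, 235.2, 34.5]
tcp_rot: [-3.141, 0.0, 1.605]
contact_force: [-0.7, 0.3, 0.7]
opening: 0.702
```

Emit:
{"name": "drive_tool", "arguments": {"deltas": [[0, 0, 0, 0], [0, 0, 0, 0], [0, 0, 0, 0], [0, 0, 0, 0], [0, 0, 0, 0]], "jaw": 1}}

```text
clock: 20.52
eef_pos: [451.3, 236.1, 35.7]
tcp_rot: [3.139, -0.001, 1.606]
contact_force: [-0.3, -1.7, 7.5]
opening: 0.383
```

Emit:
{"name": "drive_tool", "arguments": {"deltas": [[0, 0, -1, 0], [0, 0, -3, 0], [0, 0, -3, 0], [0, 0, -3.5, 0], [0, 0, -3, 0], [-3.44, 0.78, 0, 0], [-3.44, 0.78, 0, 0], [-3.44, 0.78, 0, 0], [-3.44, 0.78, 0, 0], [-3.44, 0.78, 0, 0], [-3.44, 0.78, 0, 0], [-3.44, 0.78, 0, 0]]}}

```text
clock: 21.52
eef_pos: [513.5, -4.7, 170.5]
tcp_rot: [3.14, -0.0, 1.606]
contact_force: [1.1, 0.6, -0.5]
opening: 0.379
```

Emit:
{"name": "drive_tool", "arguments": {"deltas": [[-3.44, 0.78, 0, 0], [-3.44, 0.78, 0, 0], [-3.44, 0.78, 0, 0], [0, 0, 2, 0], [0, 0, 2.5, 0], [0, 0, 1, 0], [0, 0, 0, 0], [0, 0, 0, 0], [0, 0, 0, 0]]}}

```text
clock: 22.27
eef_pos: [541.0, -105.0, 115.4]
tcp_rot: [3.14, 0.0, 1.607]
contact_force: [-0.6, 0.4, 0.1]
opening: 0.383
```

```bash
cat >> h.py <<'E'
def held():
    s=r.sense();e=s['eef_pos'];print('t',round(float(s['clock']),2),'eef',np.round(e,1),'yaw',round(float(s['tcp_rot'][2]),3))
    im,d,P=grab('wrist');X=cloud(d,P);hsv=cv2.cvtColor(im,cv2.COLOR_RGB2HSV)
    m=(hsv[...,0]<16)&(hsv[...,1]>80)&(d>0)&(np.hypot(X[...,0]-e[0],X[...,1]-e[1])<30)&(X[...,2]>e[2]-10)
    p=X[m];zt=np.percentile(p[:,2],95);q=p[p[:,2]>zt-4];c,rad=cv2.minEnclosingCircle(q[:,:2].astype(np.float32))
    print('held top z',round(zt,1),'rel',round(zt-e[2],1),'centre-eef',np.round(np.array(c)-e[:2],1),round(rad,1))
    A=np.c_[q[:,:2]-q[:,:2].mean(0),np.ones(len(q))];print('slope',np.round(np.linalg.lstsq(A,q[:,2],rcond=None)[0],3))
E
python3 -c "
from h import *
held()"
```

```text
t 22.27 eef [ 541.  -105.   115.4] yaw 1.607
held top z 118.3 rel 2.9 centre-eef [-1.2 -0.7] 17.8
slope [-4.00000e-03 -1.00000e-03  1.17128e+02]
```

Emit:
{"name": "drive_tool", "arguments": {"deltas": [[0.02, 0.07, 1.5, 0], [0, 0, 1.5, 0], [0, 0, 0.5, 0], [0, 0, 0.3, 0], [0, 0, 0.3, 0], [0, 0, 0.3, 0], [0, 0, 0.3, 0], [0, 0, 0.3, 0], [0, 0, 0.3, 0], [0, 0, 0.3, 0], [0, 0, 0, 0], [0, 0, 0, 0]]}}

```text
clock: 23.32
eef_pos: [541.5, -105.2, 57.9]
tcp_rot: [3.141, 0.0, 1.606]
contact_force: [3.0, -1.4, -2.2]
opening: 0.387
```

Emit:
{"name": "drive_tool", "arguments": {"deltas": [[0, 0, 0.3, 0], [0, 0, 0.3, 0], [0, 0, 0.3, 0], [0, 0, 0, 0], [0, 0, 0, 0]]}}

```text
clock: 23.73
eef_pos: [541.6, -105.4, 50.5]
tcp_rot: [3.14, 0.0, 1.606]
contact_force: [-3.1, 0.0, 21.8]
opening: 0.38
```

Emit:
{"name": "drive_tool", "arguments": {"deltas": [[0, 0, -0.2, 0], [0, 0, 0, 0], [0, 0, 0, 0], [0, 0, -1, 0], [0, 0, -3, 0], [0, 0, -3, 0], [0, 0, -3, 0], [0, 0, -1.7, 0], [0, 0, 0, 0]], "jaw": 0.3}}

```text
clock: 24.48
eef_pos: [543.1, -105.5, 172.3]
tcp_rot: [3.136, 0.001, 1.606]
contact_force: [1.2, -0.6, 0.4]
opening: 0.702
```

```bash
python3 -c "
from h import *
seated()"
```

```text
seat 2 topz 53.7 off [-1.3 -0.9]
seat 3 topz 53.7 off [-0.9 -0.9]
```

Emit:
{"name": "drive_tool", "arguments": {"deltas": [[3.59, -0.93, 0, 0], [3.59, -0.93, 0, 0], [3.59, -0.93, 0, 0], [3.59, -0.93, 0, 0], [3.59, -0.93, 0, 0], [3.59, -0.93, 0, 0], [3.59, -0.93, 0, 0], [3.59, -0.93, 0, 0], [3.59, -0.93, 0, 0], [3.59, -0.93, 0, 0], [3.59, -0.93, 0, 0], [3.59, -0.93, 0, 0]]}}

```text
clock: 25.53
eef_pos: [412.6, 322.6, 166.7]
tcp_rot: [-3.14, 0.001, 1.606]
contact_force: [1.0, 0.0, 0.1]
opening: 0.701
```

Emit:
{"name": "drive_tool", "arguments": {"deltas": [[0, 0, 1.5, 0], [0, 0, 0, 0], [0, 0, 0, 0]]}}

```text
clock: 25.78
eef_pos: [412.9, 320.6, 151.3]
tcp_rot: [-3.138, 0.003, 1.607]
contact_force: [0.2, -0.7, -0.6]
opening: 0.701
```

```bash
python3 -c "
from h import *
sleeves()"
```

```text
t 25.78 eef [412.9 320.6 151.3] open 0.701 yaw 1.607
sleeve [436.  397.1  16.7] 680 tool d [75.6 25.8]
sleeve [414.4 321.6  16.8] 566 tool d [0.9 1.6]
sleeve [611.2 224.9  15.7] 267 tool d [-102.7  194.8]
```

Emit:
{"name": "drive_tool", "arguments": {"deltas": [[0.1, 0, 3, 0], [0, 0, 3, 0], [0, 0, 3, 0], [0, 0, 2, 0], [0, 0, 1, 0], [0, 0, 0, 0], [0, 0, 0, 0]]}}

```text
clock: 26.42
eef_pos: [414.8, 322.0, 33.4]
tcp_rot: [-3.141, 0.0, 1.605]
contact_force: [1.0, 0.4, 1.0]
opening: 0.702
```

Emit:
{"name": "drive_tool", "arguments": {"deltas": [[0, 0, 0, 0], [0, 0, 0, 0], [0, 0, 0, 0], [0, 0, 0, 0], [0, 0, 0, 0]], "jaw": 1}}

```text
clock: 26.83
eef_pos: [415.3, 323.0, 34.7]
tcp_rot: [3.139, -0.001, 1.606]
contact_force: [-1.3, -1.9, 6.6]
opening: 0.39
```

Emit:
{"name": "drive_tool", "arguments": {"deltas": [[0, 0, -1, 0], [0, 0, -3, 0], [0, 0, -3, 0], [0, 0, -3.5, 0], [0, 0, -3, 0], [-3.5, 0.8, 0, 0], [-3.5, 0.8, 0, 0], [-3.5, 0.8, 0, 0], [-3.5, 0.8, 0, 0], [-3.5, 0.8, 0, 0], [-3.5, 0.8, 0, 0], [-3.5, 0.8, 0, 0]]}}

```text
clock: 27.83
eef_pos: [479.1, 78.0, 169.4]
tcp_rot: [3.14, -0.0, 1.606]
contact_force: [1.1, 0.7, -1.2]
opening: 0.386
```

Emit:
{"name": "drive_tool", "arguments": {"deltas": [[-3.5, 0.8, 0, 0], [-3.5, 0.8, 0, 0], [-3.5, 0.8, 0, 0], [-3.5, 0.8, 0, 0], [-3.5, 0.8, 0, 0], [-3.5, 0.8, 0, 0], [-3.7, 0.8, 0, 0], [0, 0, 2, 0], [0, 0, 2.5, 0], [0, 0, 1, 0], [0, 0, 0, 0], [0, 0, 0, 0]]}}

```text
clock: 28.83
eef_pos: [543.3, -164.9, 113.5]
tcp_rot: [-3.141, -0.0, 1.606]
contact_force: [0.8, 0.3, -0.5]
opening: 0.385
```

```bash
python3 -c "
from h import *
held()"
```

```text
t 28.83 eef [ 543.3 -164.9  113.5] yaw 1.606
held top z 117.3 rel 3.8 centre-eef [-1.2 -1.2] 17.3
slope [-6.00000e-03 -3.00000e-03  1.16176e+02]
```

Emit:
{"name": "drive_tool", "arguments": {"deltas": [[0.04, 0.1, 1.5, 0], [0, 0, 1.5, 0], [0, 0, 0.5, 0], [0, 0, 0.3, 0], [0, 0, 0.3, 0], [0, 0, 0.3, 0], [0, 0, 0.3, 0], [0, 0, 0.3, 0], [0, 0, 0.3, 0], [0, 0, 0.3, 0], [0, 0, 0, 0], [0, 0, 0, 0]]}}

```text
clock: 29.88
eef_pos: [544.5, -164.8, 56.8]
tcp_rot: [-3.142, -0.0, 1.606]
contact_force: [0.5, -0.3, -1.2]
opening: 0.388
```

Emit:
{"name": "drive_tool", "arguments": {"deltas": [[0, 0, 0.3, 0], [0, 0, 0.3, 0], [0, 0, 0.2, 0], [0, 0, 0, 0], [0, 0, 0, 0]]}}

```text
clock: 30.3
eef_pos: [544.5, -164.8, 49.7]
tcp_rot: [3.142, 0.0, 1.606]
contact_force: [-2.4, 1.6, 10.2]
opening: 0.389
```

Emit:
{"name": "drive_tool", "arguments": {"deltas": [[0, 0, 0, 0], [0, 0, 0, 0], [0, 0, 0, 0], [0, 0, -1, 0], [0, 0, -3, 0], [0, 0, -3, 0], [0, 0, -3, 0], [0, 0, -1.7, 0], [0, 0, 0, 0]], "jaw": 0.3}}

```text
clock: 31.05
eef_pos: [546.8, -165.6, 170.8]
tcp_rot: [3.135, 0.002, 1.606]
contact_force: [0.7, -0.4, 0.7]
opening: 0.702
```

```bash
python3 -c "
from h import *
seated()"
```

```text
seat 1 topz 53.7 off [-0.8 -1.4]
seat 2 topz 53.8 off [-1.1 -1.2]
seat 3 topz 53.7 off [-0.8 -0.7]
```

Emit:
{"name": "drive_tool", "arguments": {"deltas": [[3.54, -0.55, 0, 0], [3.54, -0.55, 0, 0], [3.54, -0.55, 0, 0], [3.54, -0.55, 0, 0], [3.54, -0.55, 0, 0], [3.54, -0.55, 0, 0], [3.54, -0.55, 0, 0], [3.54, -0.55, 0, 0], [3.54, -0.55, 0, 0], [3.54, -0.55, 0, 0], [3.54, -0.55, 0, 0], [3.54, -0.55, 0, 0]]}}

```text
clock: 32.1
eef_pos: [462.3, 258.7, 165.0]
tcp_rot: [-3.14, 0.001, 1.606]
contact_force: [0.4, 0.6, 0.1]
opening: 0.697
```

Emit:
{"name": "drive_tool", "arguments": {"deltas": [[3.54, -0.55, 0, 0], [3.54, -0.55, 0, 0], [3.54, -0.55, 0, 0], [3.54, -0.55, 0, 0], [0, 0, 1.5, 0], [0, 0, 0, 0], [0, 0, 0, 0]]}}

```text
clock: 32.68
eef_pos: [435.4, 397.1, 149.3]
tcp_rot: [-3.138, 0.003, 1.607]
contact_force: [1.0, -0.4, -0.2]
opening: 0.697
```

```bash
python3 -c "
from h import *
sleeves()"
```

```text
t 32.68 eef [435.4 397.1 149.3] open 0.697 yaw 1.607
sleeve [436.3 397.3  16.9] 572 tool d [0.2 0.9]
```

Emit:
{"name": "drive_tool", "arguments": {"deltas": [[0.0, -0.1, 3, 0], [0, 0, 3, 0], [0, 0, 3, 0], [0, 0, 2, 0], [0, 0, 0.8, 0], [0, 0, 0, 0], [0, 0, 0, 0]]}}

```text
clock: 33.32
eef_pos: [436.3, 397.7, 33.7]
tcp_rot: [3.141, -0.0, 1.605]
contact_force: [0.4, -0.2, -0.6]
opening: 0.706
```

Emit:
{"name": "drive_tool", "arguments": {"deltas": [[0, 0, 0, 0], [0, 0, 0, 0], [0, 0, 0, 0], [0, 0, 0, 0], [0, 0, 0, 0]], "jaw": 1}}

```text
clock: 33.73
eef_pos: [436.6, 398.8, 34.9]
tcp_rot: [3.139, -0.002, 1.606]
contact_force: [0.3, -2.4, 6.2]
opening: 0.394
```

Emit:
{"name": "drive_tool", "arguments": {"deltas": [[0, 0, -1, 0], [0, 0, -3, 0], [0, 0, -3, 0], [0, 0, -3.5, 0], [0, 0, -3, 0], [-3.5, 0.5, 0, 0], [-3.5, 0.5, 0, 0], [-3.5, 0.5, 0, 0], [-3.5, 0.5, 0, 0], [-3.5, 0.5, 0, 0], [-3.5, 0.5, 0, 0]]}}

```text
clock: 34.65
eef_pos: [473.1, 187.8, 169.3]
tcp_rot: [3.14, -0.001, 1.606]
contact_force: [1.0, -1.0, -0.9]
opening: 0.387
```

Emit:
{"name": "drive_tool", "arguments": {"deltas": [[-3.5, 0.5, 0, 0], [-3.5, 0.5, 0, 0], [-3.5, 0.5, 0, 0], [-3.5, 0.5, 0, 0], [-3.5, 0.5, 0, 0], [-3.5, 0.5, 0, 0], [-3.5, 0.5, 0, 0], [-3.5, 0.5, 0, 0], [-3.5, 0.5, 0, 0], [-3.5, 0.5, 0, 0], [-3.5, 0.5, 0, 0], [-3.2, 0.4, 0, 0]]}}

```text
clock: 35.65
eef_pos: [546.8, -227.6, 169.4]
tcp_rot: [3.14, 0.001, 1.605]
contact_force: [-0.4, 0.8, -0.9]
opening: 0.392
```

Emit:
{"name": "drive_tool", "arguments": {"deltas": [[0, 0, 2, 0], [0, 0, 2.5, 0], [0, 0, 1, 0], [0, 0, 0, 0], [0, 0, 0, 0], [0, 0, 0, 0]]}}

```text
clock: 36.15
eef_pos: [547.3, -225.3, 114.4]
tcp_rot: [3.14, 0.001, 1.606]
contact_force: [-0.1, 0.8, -1.6]
opening: 0.385
```

```bash
python3 -c "
from h import *
held()"
```

```text
t 36.15 eef [ 547.3 -225.3  114.4] yaw 1.606
held top z 118.1 rel 3.6 centre-eef [-1.2 -0.3] 17.1
slope [-1.00000e-03 -2.00000e-03  1.16889e+02]
```

Emit:
{"name": "drive_tool", "arguments": {"deltas": [[0.03, 0, 1.5, 0], [0, 0, 1.5, 0], [0, 0, 0.5, 0], [0, 0, 0.3, 0], [0, 0, 0.3, 0], [0, 0, 0.3, 0], [0, 0, 0.3, 0], [0, 0, 0.3, 0], [0, 0, 0.3, 0], [0, 0, 0.3, 0], [0, 0, 0, 0], [0, 0, 0, 0]]}}

```text
clock: 37.2
eef_pos: [546.9, -225.1, 56.8]
tcp_rot: [3.141, -0.0, 1.606]
contact_force: [3.8, 1.7, -3.1]
opening: 0.386
```

Emit:
{"name": "drive_tool", "arguments": {"deltas": [[0, 0, 0.3, 0], [0, 0, 0.3, 0], [0, 0, 0.3, 0], [0, 0, 0, 0], [0, 0, 0, 0]]}}

```text
clock: 37.62
eef_pos: [547.1, -225.1, 49.8]
tcp_rot: [3.141, 0.0, 1.606]
contact_force: [-2.8, 5.0, 20.2]
opening: 0.386
```

Emit:
{"name": "drive_tool", "arguments": {"deltas": [[0, 0, -0.2, 0], [0, 0, 0, 0], [0, 0, 0, 0], [0, 0, -1, 0], [0, 0, -3.5, 0], [0, 0, -3.5, 0], [0, 0, -3.5, 0], [0, 0, -3.5, 0], [2, -0.5, -3.5, 0], [2, -0.5, -3.5, 0], [2, -0.5, -3.5, 0], [2, -0.5, -3.5, 0]], "jaw": 0.3}}

```text
clock: 38.62
eef_pos: [522.7, -145.1, 342.0]
tcp_rot: [-3.141, 0.0, 1.605]
contact_force: [0.3, -0.1, -0.5]
opening: 0.703
```

Emit:
{"name": "drive_tool", "arguments": {"deltas": [[2.5, 0, 0, 0], [2.5, 0, 0, 0], [0, 0, 0, 0], [0, 0, 0, 0]], "jaw": 0.62}}

```text
clock: 38.95
eef_pos: [521.7, -95.1, 340.4]
tcp_rot: [3.142, 0.0, 1.608]
contact_force: [0.4, -1.0, 0.9]
opening: 0.38
```

Run:
```python
from h import *
seated()
s=r.sense();print(s['clock'],s['eef_pos'],s['tcp_rot'],s['opening'])
im,d,P=grab('wrist','w9.png');np.savez('w9.npz',im=im,d=d,**P);grab('side','s4.png')
X=cloud(d,P);m=(X[...,2]>255)&(X[...,2]<320)&(X[...,0]>635)&(X[...,0]<690)&(abs(X[...,1]+132)<60)&(d>0)
q=X[m];print(m.sum(),q.mean(0),np.percentile(q,[2,50,98],axis=0))
```

```text
seat 0 topz 53.7 off [-0.7 -1.5]
seat 1 topz 53.9 off [-1.  -1.7]
seat 2 topz 53.8 off [0.8 0.4]
seat 3 topz 53.9 off [-0.6 -0.6]
39.0 [521.80643776 -95.87508495 340.16522975] [-3.14142619e+00  4.93670405e-04  1.60699074e+00] 0.3819462954713022
2404 [ 656.85737327 -126.27585123  277.35496036] [[ 651.34176381 -174.07829838  257.37059906]
 [ 656.59509291 -123.88879779  280.32139728]
 [ 663.24498607  -85.27364934  282.99076645]]
```

View pics/w9.png

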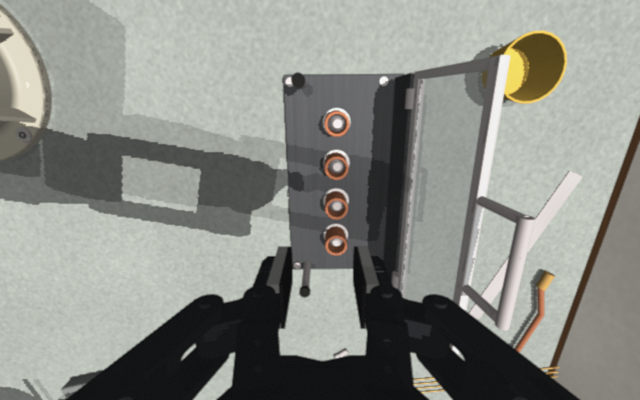

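All four sleeves sit on spigots (336,123)–(336,241), tops at 53.7–53.9 mm (home = 53). Guard handle is where I left it. Regrip the bar.

Emit:
{"name": "drive_tool", "arguments": {"deltas": [[-0.8, 2.76, 0, 0], [-0.8, 2.76, 0, 0], [-0.8, 2.76, 0, 0], [-0.8, 2.76, 0, 0], [-0.8, 2.76, 0, 0], [0, 0, 0, 0], [0, 0, 0, 0], [0, 0, 1, 0], [0, 0, 0, 0]]}}

```text
clock: 39.85
eef_pos: [659.7, -131.2, 327.8]
tcp_rot: [-3.139, -0.001, 1.605]
contact_force: [0.4, 0.5, 0.0]
opening: 0.38
```

Run:
```python
from h import *
s=r.sense();print(s['clock'],s['eef_pos'],s['tcp_rot'],s['opening'])
im,d,P=grab('wrist','w10.png');X=cloud(d,P)
m=(X[...,2]>275)&(X[...,2]<295)&(X[...,0]>635)&(X[...,0]<690)&(abs(X[...,1]+132)<38)&(d>0)
q=X[m];print(m.sum(),q.mean(0),np.percentile(q,[2,50,98],axis=0),np.polyfit(q[:,1],q[:,0],1))
```

```text
39.85 [ 659.71723973 -131.20785232  327.76428871] [-3.13851151e+00 -6.97541866e-04  1.60523383e+00] 0.38037398704935926
1727 [ 659.7442331  -129.58003791  281.1651564 ] [[ 654.32897472 -168.22459842  278.21452832]
 [ 659.7490116  -128.35727489  281.43103264]
 [ 665.29884663  -95.19147511  283.02241463]] [-4.57582371e-02  6.53814879e+02]
```

Emit:
{"name": "drive_tool", "arguments": {"deltas": [[0, 0, 2, 0], [0, 0, 2, 0], [0, 0, 1, 0], [0, 0, 0.2, 0], [0, 0, 0, 0], [0, 0, 0, 0]]}}

```text
clock: 40.4
eef_pos: [661.6, -131.1, 279.1]
tcp_rot: [3.141, 0.0, 1.606]
contact_force: [0.4, 1.1, 1.1]
opening: 0.382
```

Emit:
{"name": "drive_tool", "arguments": {"deltas": [[0, 0, 0, 0], [0, 0, 0, 0], [0, 0, 0, 0], [0, 0, 0, 0], [0, 0, 0, 0], [0, 0, 0, 0]], "jaw": 1, "force": 30}}

```text
clock: 40.9
eef_pos: [661.1, -131.1, 279.2]
tcp_rot: [3.142, 0.0, 1.606]
contact_force: [-5.0, -0.2, 5.5]
opening: 0.103
```

```bash
python3 -c "
import numpy as np
t=np.r_[np.arange(1.75,.3,-.06),np.linspace(.3,-.01,9)]
for a,b in zip(t,t[1:]): print([0,round(float(18*(np.cos(a)-np.cos(b))),2),round(float(-18*(np.sin(b)-np.sin(a))),2),0],end=',')"
```

```text
[0, -1.07, -0.16, 0],[0, -1.08, -0.1, 0],[0, -1.08, -0.03, 0],[0, -1.08, 0.03, 0],[0, -1.08, 0.1, 0],[0, -1.07, 0.16, 0],[0, -1.06, 0.23, 0],[0, -1.04, 0.29, 0],[0, -1.02, 0.35, 0],[0, -1.0, 0.41, 0],[0, -0.97, 0.47, 0],[0, -0.94, 0.53, 0],[0, -0.91, 0.58, 0],[0, -0.87, 0.64, 0],[0, -0.83, 0.69, 0],[0, -0.79, 0.74, 0],[0, -0.74, 0.78, 0],[0, -0.7, 0.83, 0],[0, -0.64, 0.87, 0],[0, -0.59, 0.9, 0],[0, -0.54, 0.94, 0],[0, -0.48, 0.97, 0],[0, -0.42, 0.99, 0],[0, -0.36, 1.02, 0],[0, -0.05, 0.17, 0],[0, -0.19, 0.67, 0],[0, -0.17, 0.68, 0],[0, -0.14, 0.68, 0],[0, -0.11, 0.69, 0],[0, -0.09, 0.69, 0],[0, -0.06, 0.69, 0],[0, -0.03, 0.7, 0],[0, -0.01, 0.7, 0],
```

Emit:
{"name": "drive_tool", "arguments": {"deltas": [[0, -1.07, -0.16, 0], [0, -1.08, -0.1, 0], [0, -1.08, -0.03, 0], [0, -1.08, 0.03, 0], [0, -1.08, 0.1, 0], [0, -1.07, 0.16, 0], [0, -1.06, 0.23, 0], [0, -1.04, 0.29, 0], [0, -1.02, 0.35, 0], [0, -1.0, 0.41, 0]]}}

```text
clock: 41.73
eef_pos: [554.3, -135.3, 265.0]
tcp_rot: [-3.142, 0.001, 1.606]
contact_force: [1.4, -4.5, 3.7]
opening: 0.102
```

Emit:
{"name": "drive_tool", "arguments": {"deltas": [[0, -0.97, 0.47, 0], [0, -0.94, 0.53, 0], [0, -0.91, 0.58, 0], [0, -0.87, 0.64, 0], [0, -0.83, 0.69, 0], [0, -0.79, 0.74, 0], [0, -0.74, 0.78, 0], [0, -0.7, 0.83, 0], [0, 0, 0, 0]]}}

```text
clock: 42.48
eef_pos: [485.8, -137.7, 210.7]
tcp_rot: [-3.14, 0.001, 1.606]
contact_force: [3.9, -7.6, -5.0]
opening: 0.103
```

Emit:
{"name": "drive_tool", "arguments": {"deltas": [[0, -0.64, 0.87, 0], [0, -0.59, 0.9, 0], [0, -0.54, 0.94, 0], [0, -0.48, 0.97, 0], [0, -0.42, 0.99, 0], [0, -0.36, 1.02, 0], [0, -0.05, 0.17, 0], [0, 0, 0, 0]]}}

```text
clock: 43.15
eef_pos: [456.4, -138.5, 152.9]
tcp_rot: [-3.141, 0.001, 1.606]
contact_force: [4.7, -6.5, -4.2]
opening: 0.101
```

Emit:
{"name": "drive_tool", "arguments": {"deltas": [[0, -0.19, 0.67, 0], [0, -0.17, 0.68, 0], [0, -0.14, 0.68, 0], [0, -0.11, 0.69, 0], [0, -0.09, 0.5, 0], [0, -0.06, 0.4, 0], [0, 0, 0.4, 0], [0, 0, 0.3, 0], [0, 0, 0.3, 0], [0, 0, 0, 0], [0, 0, 0, 0]]}}

```text
clock: 44.07
eef_pos: [449.1, -138.5, 107.2]
tcp_rot: [-3.142, 0.0, 1.606]
contact_force: [4.0, -4.7, -1.9]
opening: 0.1
```

Emit:
{"name": "drive_tool", "arguments": {"deltas": [[0, 0, 0.2, 0], [0, 0, 0.2, 0], [0, 0, 0.2, 0], [0, 0, 0.2, 0], [0, 0, 0.1, 0], [0, 0, 0, 0], [0, 0, 0, 0]]}}

```text
clock: 44.65
eef_pos: [449.1, -138.5, 100.2]
tcp_rot: [-3.141, 0.0, 1.606]
contact_force: [-5.9, -2.2, 31.2]
opening: 0.102
```

On its stop (31 N reaction). Ease off, release, and back away.

Emit:
{"name": "drive_tool", "arguments": {"deltas": [[0, 0, -0.2, 0], [0, 0, 0, 0]]}}

```text
clock: 44.82
eef_pos: [449.0, -138.5, 100.9]
tcp_rot: [-3.141, 0.0, 1.606]
contact_force: [1.2, -5.3, 1.5]
opening: 0.104
```

Emit:
{"name": "drive_tool", "arguments": {"deltas": [[0, 0, 0, 0], [0, 0, 0, 0], [0, 0, 0, 0], [0, 0, 0, 0], [0, 0, -1, 0], [0, 0, -3, 0], [0, 0, -3, 0], [0, 0, -3, 0], [-1.5, -1, -3, 0], [-1.5, -1, -3, 0], [-1.5, -1, -3, 0], [-1.5, 0, 0, 0]], "jaw": 0.62}}

```text
clock: 45.82
eef_pos: [422.6, -200.8, 297.1]
tcp_rot: [3.135, 0.004, 1.606]
contact_force: [0.8, -0.5, -0.9]
opening: 0.381
```

Run:
```python
from h import *
s=r.sense();print(s['clock'],s['eef_pos'],s['contact_force'])
im,d,P=grab('wrist','w11.png');X=cloud(d,P);np.savez('w11.npz',im=im,d=d,**P)
m=(X[...,2]>90)&(X[...,2]<135)&(abs(X[...,0]-448)<8)&(abs(X[...,1]+139)<38)&(d>0)
q=X[m];print('bar',m.sum(),np.percentile(q,[5,50,95],axis=0).round(1))
grab('side','s5.png');grab('top','t5.png')
```

```text
45.8167 [ 422.59787375 -200.7600365   297.07118931] [ 0.83675122 -0.49818254 -0.94569248]
bar 748 [[ 442.9 -172.1  101.6]
 [ 447.4 -137.1  104.3]
 [ 452.3 -103.9  105.9]]
```

View pics/w11.png

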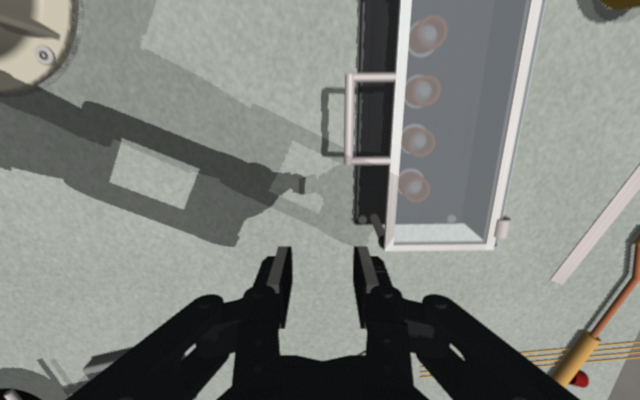

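View pics/s5.png

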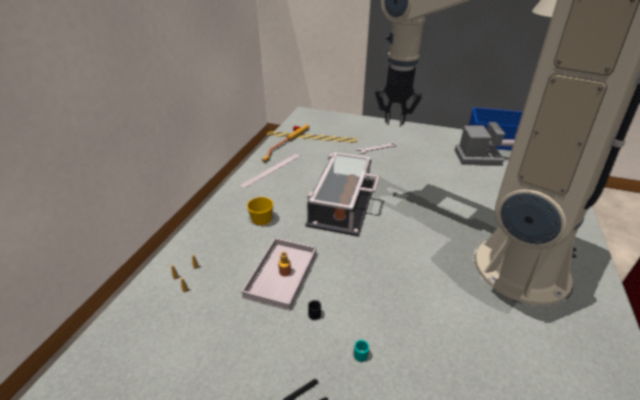

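Guard level over four seated sleeves. The bar's top is at about 105 mm, so its centre is at 100 mm (guard ≈ 0 rad). The adapter stands in the tray (285,264), and the tin, wrench and pliers are in place.

Emit:
{"name": "drive_tool", "arguments": {"deltas": [[0, 0, 0, 0], [0, 0, 0, 0], [0, 0, 0, 0], [0, 0, 0, 0]]}}

```text
clock: 46.3
eef_pos: [421.8, -198.8, 290.1]
tcp_rot: [-3.14, -0.001, 1.607]
contact_force: [0.8, 0.6, 0.3]
opening: 0.381
```

```bash
python3 -c "
from h import *
print(job.sign_off())"
```

```text
the job is handed in; nothing more can be done
None
```

I handed the job in at about 46 s with every step carried out; sign-off reported no verdict. I raised the guard to its stop and stood the one adapter present (from spigot 3) in the steel tray. I then pushed all four copper sleeves home on spigots 3, 2, 1 and 0, and lowered the guard onto its stop with the bar gripped, releasing it only once it was down.

- **Sleeves:** before I lowered the guard, their tops measured 53.7–53.9 mm against 53 mm when home. Offsets from the spigot axes were within about 2 mm.
- **Adapter:** its top measured 72 mm, as it should standing on the tray floor. It still stood upright in the last side view.
- **Guard:** the bar's top measured about 105 mm, which puts the guard at about 0 rad. It met its stop with a 31 N reaction at the wrist.
- **Bystanders:** the tin, wrench and pliers looked unmoved in the last side view. I judged that by eye and did not measure them.
- **Disagreements:** none of the checks failed or disagreed beyond camera calibration error. I saw no sleeve knocked aside.

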